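Index the cheese for the next cut

TASK

Lift the clear hood of the cheese portioning stand by its bar until it rests back on its stop, then turn the platter by its upright handle exactly four ratchet clicks, one portion (anticlockwise seen from above, the only way it turns), draw it back snug against the pawl, and finish still holding the handle there so the cheese cannot creep while it is cut. Keep off the cheese itself and leave the other things on the counter where they are.

Things in the scene. Friction and masses are not known exactly. Their poses are not given: they have to be found in the camera images.
- portioner: cheese portioning stand, fixed to the counter: steel base 262 x 262 x 16 mm, white platter in its middle, clear hinged hood over it. Origin: on the counter under the middle of the base, which is also the platter's axis; z up. Its -x side is nearest the robot; the hood's hinge runs along its +y edge, where two stop arms stick out to y = +240 mm; the hood opens towards +y
- hood (a joint): clear hood, 252 x 252 mm in plan, its flat top 132 mm above the counter, 0.5 kg, swinging on the hinge: 0 = shut, grows as it opens, 1.658 rad (95 degrees) = resting on its stop arms. It falls shut when let go below about 1.05 rad and falls back on its stop beyond that
- hood_hinge (a point): point on the hood's hinge line, halfway along it: 126 mm from the stand's axis along the stand's +y, 26 mm above the counter; the hinge line runs parallel to the stand's x axis
- hood_handle (a point): middle of the hood's handle, a round steel bar 12 mm thick, 110 mm long, parallel to the hinge. Shut: 157 mm above the counter, 30 mm out from and 25 mm above the hood's free (-y) upper edge, 282 mm from the hinge line horizontally. At the stop: about 296 mm up, 155 mm beyond the hinge line. It can be pinched from above all the way, the bar turning between the fingers
- platter (a joint): platter (166 mm across) on a 24-tooth ratchet: 0 at the start, grows anticlockwise seen from above, the only way it turns. One click per 0.262 rad (15 degrees, 28 mm at the turning handle). The push there is about 2 N after a click, 6 N before the next, then drops as the sprung pawl falls in. Let go between clicks it runs back until the last tooth seats, at a whole number of clicks (within 0.01 rad)
- index_handle: upright turning handle fixed on the platter: black plastic grip, 18 mm across, 42 mm tall, 108 mm from the platter's axis, on a thin steel pin. Origin: middle of the grip, 100 mm above the counter; its top is at 121 mm. At the start it stands on the stand's -x side, 25 degrees round towards -y; it goes round with the platter towards the stand's -y side. The shut hood covers it
- cheese: cheese wheel cut open, on the platter, centred on its axis: 136 mm across, from 37 to 82 mm above the counter, one 60 degree wedge missing; turns with the platter. Origin: centre of its underside
- wedge: cheese wedge, 60 degree cut of 85 mm radius, 55 mm tall, yellow rind, near the stand's right side; origin under its middle
- cheese_wheel: whole yellow cheese wheel, 150 mm across, 52 mm tall; origin under its centre
- cheese_block: pale cheese block 105 x 80 x 70 mm; origin under its centre
- tub: white plastic tub with blue cap, 90 mm across, 75 mm tall; origin under its centre
- cheese_knife: two-handled cheese knife lying flat on the white cutting board, 440 mm long; origin under its middle
- sample_bowl: white bowl, 120 mm across, 50 mm tall; origin under its centre

How it is judged (in metres and radians):
On the way, in this order (a step that is already met when the one before it is completed fails the run):
1. the hood rests open on its stop, the platter not yet turned (value of joint hood above 1.6 rad and value of joint platter below 0.13 rad), for 0.2 s.
2. the platter is past its fourth click (value of joint platter above 1.042 rad), for 0.1 s.
At the end, for the whole second after the job is handed in: The hood rests open on its stop (joint above 1.60 rad); the platter is on its fourth click, seated back on the pawl to within about 3.5 degrees (joint 1.01 to 1.11 rad) and still; the gripper is still holding the turning handle (fingers press on it with more than 1.5 N) (value of joint hood above 1.6 rad and value of joint platter between 1.01 and 1.11 rad and velocity of joint platter between -0.05 and 0.05 rad/s and contact force between the fingers and index_handle above 1.5 N); the arm keeps its last pose, push and grip.
It fails at once if the cheese on the platter is pressed (more than 4 N) (contact force between any of the fingers, the arm and cheese above 4 N).
It fails at once if another thing on the counter is shifted by more than 25 mm (distance of any of wedge, cheese_wheel, cheese_block, tub, cheese_knife, sample_bowl from where it was at the start of the episode above 0.025 m).
It also fails if it takes over 67 s, if anything falls off the work surface, if the arm or the gripper's body presses on something with over 40 N, if the wrist force passes 120 N, or if a joint passes its speed limit or range.

ROBOT

A 7-joint arm with a two-finger parallel gripper is mounted at the origin on the work surface. World frame = base frame: x ahead of the robot, y to its left, z up, the work surface at z = 0. Lengths are in mm, angles in rad, forces in N, time in s.
With the tool pointing down it reaches from about 425 to 925 mm from the base axis. Payload 6.8 kg.
Tool frame: the origin (TCP) lies between the finger pads; the fingertips stand 14 mm ahead of it and the grasp point (between the pads) lies 5 mm behind it; x points along the fingers, y is the direction in which the jaws open and shut, and the axes are right-handed (so a half turn about x gives the same grasp; the last joint's range is limited). The gripper opens to 88 mm and grips with 3 to 60 N. Pads are 20 mm wide; open, the fingers measure 115 mm over their backs; the gripper's body (75 mm by 178 mm) begins 61 mm behind the grasp point.
Start: joints at [-1.309, 0.477, 0.022, 1.555, -0.011, 1.109, -0.083], TCP at [243.962, 629.388, 236.664] pointing down, gripper open.
Joint ranges: [-2.96, 2.96], [-0.34, 2.1], [-1.41, 1.46], [0.24, 2.44], [-1.37, 4.51], [0.17, 1.92], [-2.96, 2.96]. Speed limits (rad/s): [2.39, 2.39, 3.14, 3.14, 3.14, 3.14, 3.14].

INTERFACE

Orientations are given as a unit quaternion [w, x, y, z].
In Python, from workcell import robot gives the robot as it stands.
- The arm moves only by the shell command python3 -m handwheel 'ROWS' [FORCE]. ROWS is JSON, one flat list of numbers, 5 for each row, row after row: the opening, from 0 (shut) to 1 (fully open), then the shift along the tool's x, y, z in mm, then the turn about the tool's x in degrees. In form: [claw, dx, dy, dz, turn, claw, dx, dy, dz, turn, ...]. A call has 1 to 8 rows; each row shifts and turns the commanded pose from where the row before left it, along the tool's axes as they then stand; what a row does not reach is not made up. A row lasts 1/12 s, in which the tool goes at most 41.7 mm and 7.16 degrees, less where a joint would pass 70% of its speed; a pose out of reach is approached as far as the arm can. A call with a gripper value outside its range is refused whole. The fingers move at their own pace and stop on an object; FORCE is the grip in N (left out, the last holds). Time passes only in rows, so rows that do not move let the fingers close. It gives the time, the measured TCP pose, the force and the opening at its end, in the units of the state.
- robot.state(): the state, without advancing time (a new reading comes with each control period).
- robot.read_camera(name): name is "side" or "top" or "wrist"; returns a dict with "frame" (420x560x3 uint8, red, green, blue), "intrinsics" (3x3 intrinsics, pixels), "rvec" (rotation vector, rad) and "tvec" (3), from world to camera coordinates, as OpenCV has them. Camera axes: x right, y down, z forward; pixel columns grow to the right and rows downward; lengths in mm; the calibration is good to about 2 mm. A picture is of the moment at which its call begins. There is no depth.
- robot.close_job(): hands the job in, once; it reports no verdict.
The state is a dict: "clock": time; "q": joint angles; "qvel": joint speeds; "joint_efforts": joint torques, N m; "tcp_pos": TCP position; "tcp_rot": TCP orientation; "wrist_force": force on the tool from outside, world axes, zero at the start; "ft_torque": the same for the moment, N m; "opening": finger opening in mm.
Only numpy, scipy, OpenCV 4.12 (cv2) and the standard library are available. Lean on these libraries where they do the work, as an engineer would, in place of code of your own. Each camera call takes 0.05 s, during which the arm holds its last target. There are 200 camera calls.

## Working session

There is one attempt and no reset: what is moved stays moved. The work goes in short steps, Python scripts to look and compute and a shell command to move; the robot and the scene stay as the last step left them, time stands still between calls to the robot, and variables do not carry over. Pictures are saved under pics/ and viewed, about 8 in all and at most 12, crops included, and the job is handed in when it is done.

```bash
mkdir -p pics; ls; python3 - <<'E'
from workcell import robot
import cv2,pickle
s=robot.state();print({k:s[k] for k in('clock','tcp_pos','tcp_rot','wrist_force','opening')})
c={n:robot.read_camera(n) for n in('top','side')}
pickle.dump(c,open('c0.pkl','wb'))
for n in c:
    cv2.imwrite(f'pics/{n}0.png',c[n]['frame'][:,:,::-1]);print(n,c[n]['intrinsics'],c[n]['rvec'],c[n]['tvec'])
E
```

```text
pics
{'clock': 0.0, 'tcp_pos': array([243.78662782, 628.81786983, 235.6926925 ]), 'tcp_rot': array([ 0.69498471,  0.12937339,  0.69511898, -0.13064602]), 'wrist_force': array([-0.00384919, -0.58068102,  0.21297051]), 'opening': 87.74023288356283}
top [[404.28967331   0.         283.52537621]
 [  0.         404.28967331 210.76080425]
 [  0.           0.           1.        ]] [ 2.16291767 -2.11766647  0.12468861] [ -58.00706327  515.12847951 1385.3612103 ]
side [[436.09127155   0.         287.35690175]
 [  0.         436.09127155 206.67098727]
 [  0.           0.           1.        ]] [ 0.25590798  2.77754639 -1.26117821] [ 543.4521215    82.72057599 1756.44789277]
```

View pics/top0.png

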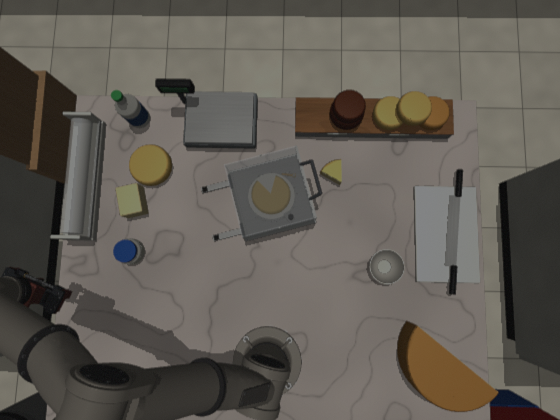

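View pics/side0.png

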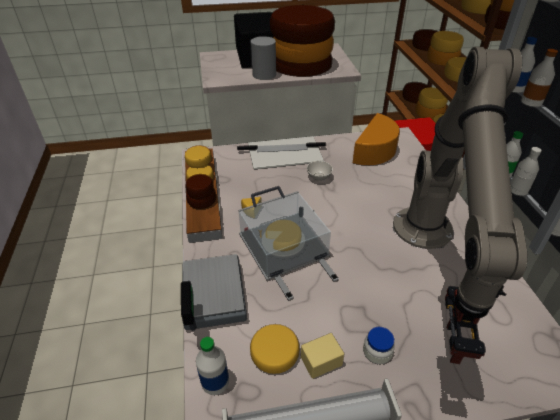

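The top view shows the stand at about (271,194), rotated about 13°. The hood bar is on its right (~(315,178)), the turning handle at about (291,216), and the stop-arm tips at (205,189) and (216,238). The wedge is close to the bar, at (333,171). I'll zoom in on it.

```bash
cat > h.py <<'E'
import numpy as np,cv2,pickle
def ray(c,uv):
    R=cv2.Rodrigues(np.array(c['rvec'],float))[0];t=np.array(c['tvec'],float)
    d=R.T@np.linalg.inv(c['intrinsics'])@np.array([uv[0],uv[1],1.]);return -R.T@t,d
def onz(c,uv,z):
    o,d=ray(c,uv);return o+d*(z-o[2])/d[2]
def proj(c,P):
    return cv2.projectPoints(np.array(P,float).reshape(-1,3),np.array(c['rvec'],float),np.array(c['tvec'],float),c['intrinsics'],None)[0].reshape(-1,2)
def stand2w(P,o,yaw):
    P=np.array(P,float).reshape(-1,3);c,s=np.cos(yaw),np.sin(yaw)
    return P@np.array([[c,-s,0],[s,c,0],[0,0,1]]).T+np.array([o[0],o[1],0])
E
python3 - <<'E'
import pickle,cv2
c=pickle.load(open('c0.pkl','rb'))
a=c['top']['frame'][140:250,195:355,::-1];b=c['side']['frame'][175:305,220:350,::-1]
cv2.imwrite('pics/topz.png',cv2.resize(a,None,fx=5,fy=5,interpolation=cv2.INTER_CUBIC))
E
```

```text
(no output)
```

View pics/topz.png

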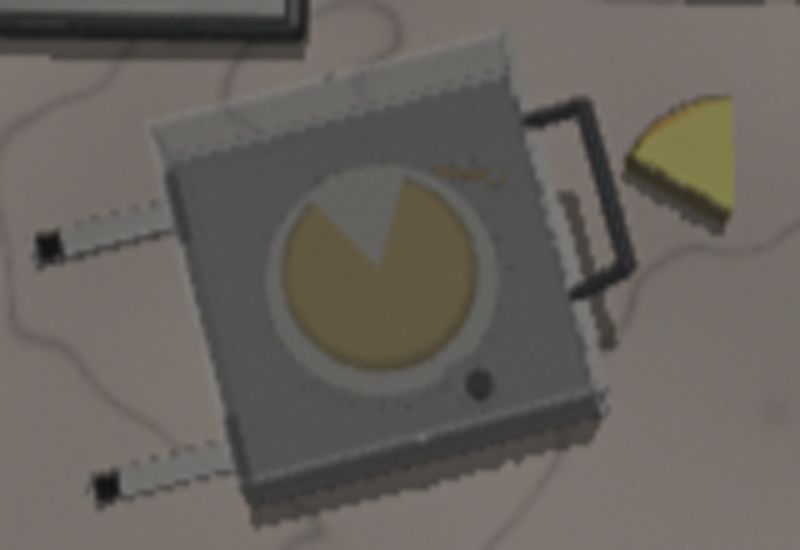

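The zoom shows the bar ends at crop (583,103) and (630,265), the handle top at (479,383), the platter centre at (383,281), and the stop-arm tips at (48,247) and (106,488).

```bash
python3 - <<'E'
from h import *
c=pickle.load(open('c0.pkl','rb'))
T=c['top'];u=lambda x,y:(x/5+195-.4,y/5+140-.4)
b1,b2=onz(T,u(583,103),157),onz(T,u(630,265),157)
ih=onz(T,u(479,383),121);pl=onz(T,u(383,281),36)
s1,s2=onz(T,u(48,247),60),onz(T,u(106,488),60)
print(b1,b2,np.linalg.norm(b1-b2));print('mid',(b1+b2)/2,'ih',ih,'pl',pl)
d=b1-b2;yaw=np.arctan2(d[1],d[0]);print('yaw bar',np.degrees(yaw))
d=s1-s2;print('yaw arms',np.degrees(np.arctan2(d[1],d[0])),np.linalg.norm(d))
print('ih-pl',np.hypot(*(ih-pl)[:2]),np.degrees(np.arctan2(*(ih-pl)[1::-1]))-180-25)
m=(b1+b2)/2; o=m[:2]-(282-126)*np.array([np.sin(yaw),-np.cos(yaw)]);print('origin from bar',o)
for y in(yaw,):
  for oo in(o,pl[:2]):
    a=np.radians(180+25)
    P=stand2w([[0,-156,157],[108*np.cos(a),108*np.sin(a),121],[-131,131,16],[-131,-131,16],[131,131,16],[131,-131,16]],oo,y)
    print(P.round(0).tolist()); print('side',proj(c['side'],P).round(0).tolist())
    print('topz',((proj(T,P)-[194.6,139.6])*5).round(0).tolist())
wr=onz(T,u(630,160),55);print('wedge',wr, onz(T,u(725,225),0))
E
```

```text
[ 667.54438651 -136.35566797  157.        ] [ 560.81564213 -168.01234866  157.        ] 111.32461681394018
mid [ 614.18001432 -152.18400832  157.        ] ih [486.7388465 -72.0854579 121.       ] pl [568.54270816  -2.41319105  36.        ]
yaw bar 16.520818043754726
yaw arms 16.09592878378494 174.14519933751032
ih-pl 107.45276427588645 -344.57899682352866
origin from bar [569.81927606  -2.62423799]
[[614.0, -152.0, 157.0], [489.0, -74.0, 121.0], [407.0, 86.0, 16.0], [481.0, -165.0, 16.0], [658.0, 160.0, 16.0], [733.0, -91.0, 16.0]]
side [[265.0, 191.0], [300.0, 207.0], [330.0, 253.0], [297.0, 212.0], [266.0, 278.0], [238.0, 232.0]]
topz [[606.0, 184.0], [482.0, 380.0], [254.0, 509.0], [611.0, 411.0], [163.0, 160.0], [512.0, 65.0]]
[[613.0, -152.0, 157.0], [488.0, -74.0, 121.0], [406.0, 86.0, 16.0], [480.0, -165.0, 16.0], [657.0, 160.0, 16.0], [731.0, -91.0, 16.0]]
side [[265.0, 191.0], [301.0, 207.0], [330.0, 253.0], [297.0, 212.0], [267.0, 278.0], [238.0, 232.0]]
topz [[606.0, 185.0], [482.0, 382.0], [253.0, 511.0], [611.0, 413.0], [163.0, 161.0], [512.0, 67.0]]
wedge [ 654.5170391  -174.33862339   55.        ] [ 620.73828573 -247.31001874    0.        ]
```

```bash
cat >> h.py <<'E'
O=np.array([569.2,-2.5]);YAW=np.radians(16.3)
from scipy.spatial.transform import Rotation as Ro
def info(s,target=None,jawdeg=None):
    """target: world grasp point; jawdeg: wanted world direction of jaw axis (mod 180)"""
    q=s['tcp_rot'];R=Ro.from_quat([q[1],q[2],q[3],q[0]]).as_matrix()
    g=s['tcp_pos']-5*R[:,0]; jd=np.degrees(np.arctan2(R[1,1],R[0,1]))
    print('t',s['clock'],'grasp',g.round(1),'xax',R[:,0].round(3),'jaw',round(jd,1),'open',round(float(s['opening']),1),'F',np.round(s['wrist_force'],1),'q7',round(s['q'][6],2))
    if target is not None: print('tool delta',(R.T@(np.array(target)-g)).round(1))
    if jawdeg is not None:
        e=(jawdeg-jd+90)%180-90; print('turn about tool x',round(-e,1))
def S(x,y,z): return stand2w([x,y,z],O,YAW)[0]
def handle(phi): # phi platter deg, grasp z 104
    a=np.radians(205+phi);return S(108*np.cos(a),108*np.sin(a),104)
def bar(phi):
    a=np.radians(155.08-phi);return S(0,126+310.9*np.cos(a),26+310.9*np.sin(a))
E
python3 - <<'E'
from h import *
from workcell import robot
s=robot.state();print(s['q']);info(s,bar(0)+[0,0,100],106.3)
E
```

```text
[-1.30913635  0.47768448  0.02234447  1.55630491 -0.0114958   1.10934208
 -0.08310945]
t 0.1 grasp [243.8 628.9 240.8] xax [-0.    -0.002 -1.   ] jaw 68.8 open 87.6 F [-0.2 -0.5 -0.2] q7 -0.08
tool delta [ -15.1 -594.9  626.5]
turn about tool x -37.5
```

```bash
cat >> h.py <<'E'
def plan(s,targets,turns):
    """print tool-frame shifts for successive world grasp targets & turns (deg about tool x); turn applied after shift"""
    q=s['tcp_rot'];R=Ro.from_quat([q[1],q[2],q[3],q[0]]).as_matrix();g=s['tcp_pos']-5*R[:,0]
    for t,u in zip(targets,turns):
        d=np.round(R.T@(t-g)); g=g+R@d; print([int(v) for v in d],u); R=R@Ro.from_euler('x',u,degrees=True).as_matrix()
E
python3 - <<'E'
from h import *
from workcell import robot
s=robot.state();a=np.array([243.8,628.9,240.8]);b=bar(0)+[0,0,95]
plan(s,[a+(b-a)*k/24 for k in range(1,25)],[6]*23+[4])
E
```

```text
[0, -25, 26] 6
[-1, -22, 29] 6
[0, -19, 30] 6
[-1, -15, 33] 6
[0, -12, 34] 6
[-1, -9, 35] 6
[0, -4, 35] 6
[0, -1, 36] 6
[-1, 3, 36] 6
[0, 6, 36] 6
[-1, 10, 34] 6
[0, 14, 33] 6
[0, 17, 32] 6
[-1, 21, 30] 6
[0, 23, 27] 6
[-1, 26, 25] 6
[0, 29, 22] 6
[-1, 30, 19] 6
[0, 33, 15] 6
[0, 34, 12] 6
[-1, 35, 9] 6
[0, 35, 4] 6
[-1, 36, 1] 6
[0, 36, -3] 4
```

```bash
python3 -m handwheel '[1,0,-25,26,6, 1,-1,-22,29,6, 1,0,-19,30,6, 1,-1,-15,33,6, 1,0,-12,34,6, 1,-1,-9,35,6, 1,0,-4,35,6, 1,0,-1,36,6]' 20
python3 -m handwheel '[1,-1,3,36,6, 1,0,6,36,6, 1,-1,10,34,6, 1,0,14,33,6, 1,0,17,32,6, 1,-1,21,30,6, 1,0,23,27,6, 1,-1,26,25,6]'
python3 -m handwheel '[1,0,29,22,6, 1,-1,30,19,6, 1,0,33,15,6, 1,0,34,12,6, 1,-1,35,9,6, 1,0,35,4,6, 1,-1,36,1,6, 1,0,0,0,4]'
python3 - <<'E'
from h import *
from workcell import robot
c=robot.read_camera('wrist');pickle.dump(c,open('w1.pkl','wb'));cv2.imwrite('pics/w1.png',c['frame'][:,:,::-1])
s=robot.state();info(s,bar(0),106.3);print('bar px',proj(c,[bar(0)]),'ends',proj(c,[S(55,-156,157),S(-55,-156,157)]))
E
```

```text
clock: 0.77
tcp_pos: [367.3, 367.7, 239.5]
tcp_rot: [0.581, 0.403, 0.581, -0.403]
wrist_force: [1.0, -0.2, 0.2]
opening: 87.7
clock: 1.43
tcp_pos: [489.9, 106.9, 243.5]
tcp_rot: [-0.367, -0.604, -0.367, 0.604]
wrist_force: [1.2, 0.6, 0.0]
opening: 87.9
clock: 2.1
tcp_pos: [598.5, -126.6, 247.1]
tcp_rot: [0.101, 0.7, 0.097, -0.7]
wrist_force: [-0.4, -0.1, 0.5]
opening: 87.9
t 2.15 grasp [ 597.8 -123.3  251.5] xax [-0.    -0.003 -1.   ] jaw -74.0 open 87.7 F [0.2 0.2 0.2] q7 -0.87
tool delta [94.6 31.7 -6.7]
turn about tool x -0.3
bar px [[307.9504337  207.66932238]] ends [[309.94377712 140.08556891]
 [306.30019835 267.14367152]]
```

View pics/w1.png

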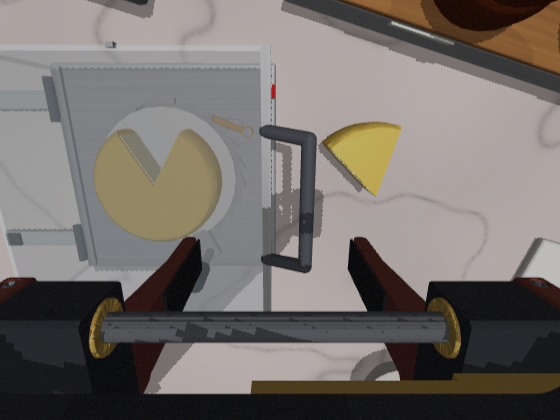

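The bar is centred at about (307,203), against a predicted (308,208), so the model fits. Next I'll move over it, narrow the jaws and go down.

```bash
python3 -m handwheel '[0.55,0,16,-4,0, 0.55,0,16,-3,0, 0.55,20,0,0,0, 0.55,20,0,0,0, 0.55,20,0,0,0, 0.55,15,0,0,0, 0.55,10,0,0,0, 0.55,6,0,0,0]'
python3 -m handwheel '[0.55,0,0,0,0,0,0,0,0,0,0,0,0,0,0,0,0,0,0,0,0,0,0,0,0,0,0,0,0,0]' 20
python3 - <<'E'
from h import *
from workcell import robot
s=robot.state();info(s,bar(0),106.3)
plan(s,[bar(0)+[0,0,4]]+[bar(p)+[0,0,3] for p in range(4,97,4)],[0]*25)
E
```

```text
clock: 2.82
tcp_pos: [612.8, -146.0, 154.1]
tcp_rot: [-0.104, -0.699, -0.105, 0.7]
wrist_force: [-0.8, -0.6, 0.0]
opening: 48.4
clock: 3.32
tcp_pos: [613.9, -147.4, 156.2]
tcp_rot: [0.103, 0.7, 0.103, -0.699]
wrist_force: [0.0, -0.0, 0.3]
opening: 18.6
t 3.3167 grasp [ 613.9 -147.4  161.2] xax [ 0.001  0.    -1.   ] jaw -73.2 open 18.6 F [ 0.  -0.   0.3] q7 -0.75
tool delta [4.2 4.3 2.3]
turn about tool x 0.5
[0, 4, 2] 0
[-18, -9, 0] 0
[-19, -12, 0] 0
[-18, -12, 0] 0
[-16, -14, 0] 0
[-16, -14, 0] 0
[-15, -16, -1] 0
[-14, -17, 0] 0
[-12, -18, 0] 0
[-12, -18, 0] 0
[-9, -20, 0] 0
[-9, -20, 0] 0
[-7, -20, -1] 0
[-6, -21, 0] 0
[-4, -22, 0] 0
[-3, -21, 0] 0
[-1, -22, 0] 0
[1, -21, -1] 0
[1, -22, 0] 0
[4, -21, 0] 0
[5, -22, 0] 0
[6, -20, 0] 0
[8, -21, 0] 0
[9, -19, -1] 0
[10, -19, 0] 0
```

```bash
python3 -m handwheel '[0,0,3,0,0,0,0,0,0,0,0,0,0,0,0,0,0,0,0,0,0,0,0,0,0]' 20
python3 -m handwheel '[0,-9,-4,0,0, 0,-9,-5,0,0, 0,-9,-6,0,0, 0,-10,-6,0,0, 0,0,0,0,0]' 20
python3 - <<'E'
from h import *
from workcell import robot
s=robot.state();info(s,bar(8))
E
```

```text
clock: 3.73
tcp_pos: [614.7, -150.1, 156.0]
tcp_rot: [0.103, 0.7, 0.103, -0.699]
wrist_force: [-1.0, 2.1, 5.6]
opening: 11.6
clock: 4.15
tcp_pos: [608.9, -129.7, 195.1]
tcp_rot: [0.104, 0.7, 0.103, -0.699]
wrist_force: [3.1, -1.7, -0.3]
opening: 11.4
t 4.15 grasp [ 608.9 -129.7  200.1] xax [ 0.002 -0.    -1.   ] jaw -73.1 open 11.4 F [ 3.1 -1.7 -0.3] q7 -0.8
tool delta [5.1 1.7 2.4]
```

```bash
python3 -m handwheel '[0,-18,-12,0,0, 0,-16,-14,0,0, 0,-16,-14,0,0, 0,-15,-16,0,0, 0,-14,-17,0,0, 0,-12,-18,0,0, 0,-12,-18,0,0, 0,-9,-20,0,0]' 20
python3 - <<'E'
from h import *
from workcell import robot
s=robot.state();info(s,bar(40)+[0,0,4])
c=robot.read_camera('side');pickle.dump(c,open('s2.pkl','wb'));cv2.imwrite('pics/s2.png',cv2.resize(c['frame'][130:330,180:420,::-1],None,fx=3,fy=3))
E
```

```text
clock: 4.82
tcp_pos: [573.0, -8.4, 307.8]
tcp_rot: [0.104, 0.702, 0.102, -0.697]
wrist_force: [6.4, -4.7, 8.3]
opening: 11.0
t 4.8167 grasp [573.   -8.4 312.8] xax [ 0.007 -0.002 -1.   ] jaw -73.3 open 11.0 F [ 6.4 -4.7  8.3] q7 -1.13
tool delta [ 1.2 -1.   1.9]
```

View pics/s2.png

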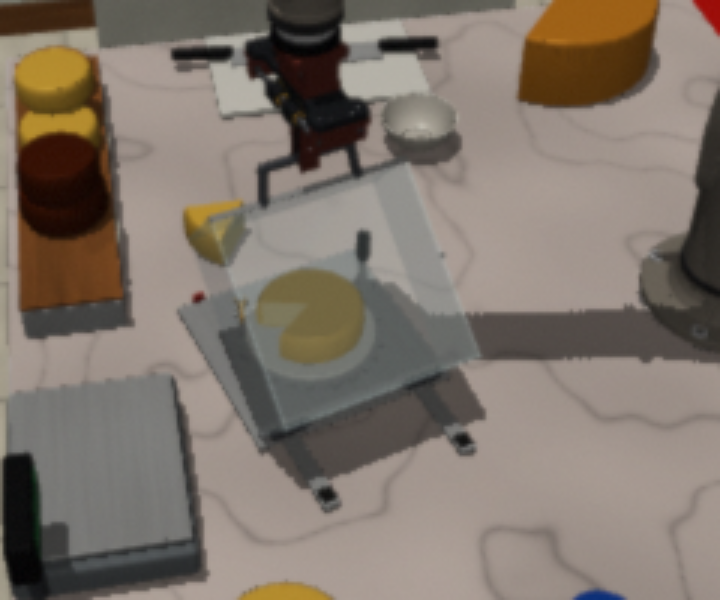

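The hood is lifting with the bar still in the fingers (crop (310,165)). I'll continue along the arc.

```bash
python3 -m handwheel '[0,-8,-20,1,0, 0,-7,-20,0,0, 0,-6,-21,0,0, 0,-4,-22,0,0, 0,-3,-21,0,0, 0,-1,-22,0,0, 0,1,-21,0,0, 0,1,-22,0,0]' 20
python3 - <<'E'
from h import *
from workcell import robot
s=robot.state();info(s,bar(72)+[0,0,4])
plan(s,[bar(p)+[0,0,4] for p in (76,80,84,87,90,92,94,95)],[0]*8)
E
```

```text
clock: 5.53
tcp_pos: [523.6, 156.2, 333.9]
tcp_rot: [0.103, 0.702, 0.104, -0.697]
wrist_force: [13.2, 2.3, -5.6]
opening: 11.5
t 5.5333 grasp [523.5 156.2 338.9] xax [ 0.008  0.003 -1.   ] jaw -73.2 open 11.5 F [13.2  2.3 -5.6] q7 -1.51
tool delta [0.2 1.7 0.7]
[4, -20, 1] 0
[4, -21, -1] 0
[7, -21, 0] 0
[5, -15, 0] 0
[7, -15, 0] 0
[5, -10, 0] 0
[5, -9, 0] 0
[2, -5, 0] 0
```

```bash
python3 -m handwheel '[0,4,-20,-1,0, 0,4,-20,-1,0, 0,6,-20,-1,0, 0,6,-15,0,0, 0,6,-14,0,0, 0,5,-10,0,0, 0,5,-9,0,0, 0,2,-3,0,0]' 20
python3 - <<'E'
from h import *
from workcell import robot
s=robot.state();info(s,bar(95)+[0,0,4])
E
```

```text
clock: 6.2
tcp_pos: [492.2, 265.8, 294.5]
tcp_rot: [0.103, 0.7, 0.106, -0.698]
wrist_force: [2.7, 6.5, 7.9]
opening: 11.8
t 6.2 grasp [492.2 265.8 299.5] xax [ 0.003  0.004 -1.   ] jaw -73.0 open 11.8 F [2.7 6.5 7.9] q7 -1.68
tool delta [ 0.1 -2.   1.3]
```

```bash
python3 -m handwheel '[0.5,0,0,0,0, 0.5,0,0,0,0, 0.5,0,0,0,0, 0.6,-10,0,0,0, 0.6,-25,0,0,0, 0.6,-35,0,0,0, 0.6,-10,0,0,0, 0.6,0,0,0,0]'
python3 - <<'E'
from h import *
from workcell import robot
s=robot.state();b=handle(0)+[0,0,80];info(s,b)
q=s['tcp_rot'];R=Ro.from_quat([q[1],q[2],q[3],q[0]]).as_matrix();a=s['tcp_pos']-5*R[:,0]
h=b.copy();h[2]=a[2]
plan(s,[a+(h-a)*k/10 for k in range(1,11)]+[h+(b-h)*k/6 for k in range(1,7)],[-3]*8+[0]*8)
c=robot.read_camera('side');cv2.imwrite('pics/s3.png',cv2.resize(c['frame'][130:330,180:420,::-1],None,fx=3,fy=3))
E
```

```text
clock: 6.87
tcp_pos: [493.6, 261.5, 377.1]
tcp_rot: [0.102, 0.701, 0.104, -0.698]
wrist_force: [-0.2, 0.6, -0.4]
opening: 53.1
t 6.8667 grasp [493.6 261.5 382.1] xax [ 0.004  0.003 -1.   ] jaw -73.3 open 53.1 F [-0.2  0.6 -0.4] q7 -1.73
tool delta [196.9 319.9 102.8]
[0, 32, 10] -3
[0, 31, 12] -3
[0, 31, 13] -3
[0, 30, 16] -3
[-1, 29, 16] -3
[0, 28, 18] -3
[0, 28, 20] -3
[0, 26, 21] -3
[0, 25, 22] 0
[0, 25, 22] 0
[33, 0, 1] 0
[33, 0, 0] 0
[33, 0, 0] 0
[33, 0, 0] 0
[33, 0, 0] 0
[33, 0, 0] 0
```

View pics/s3.png

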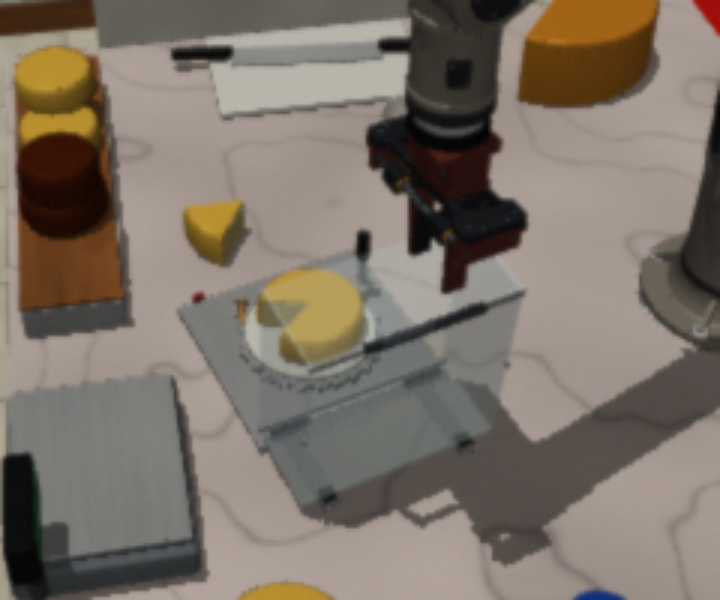

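The hood is back on its stop arms and the gripper is clear above it. The bar runs from (310,370) to (490,305), and the turning handle is at (363,243). Next I'll go over to the handle.

```bash
python3 -m handwheel '[0.6,0,32,10,-3, 0.6,0,31,12,-3, 0.6,0,31,13,-3, 0.6,0,30,16,-3, 0.6,0,29,16,-3, 0.6,0,28,18,-3, 0.6,0,28,20,-3, 0.6,0,26,21,-3]'
python3 -m handwheel '[0.6,0,25,22,0, 0.6,0,25,22,0, 0.6,33,0,0,0, 0.6,33,0,0,0, 0.6,33,0,0,0, 0.6,33,0,0,0, 0.6,33,0,0,0, 0.6,0,0,0,0]'
python3 - <<'E'
from h import *
from workcell import robot
c=robot.read_camera('wrist');cv2.imwrite('pics/w4.png',c['frame'][:,:,::-1]);pickle.dump(c,open('w4.pkl','wb'))
s=robot.state();info(s,handle(0),-48.7);t=handle(0);t[2]=121;print('handle top px',proj(c,[t]))
E
```

```text
clock: 7.58
tcp_pos: [486.4, -8.6, 372.1]
tcp_rot: [-0.247, -0.661, -0.248, 0.663]
wrist_force: [0.6, 0.6, -0.5]
opening: 52.6
clock: 8.25
tcp_pos: [481.9, -72.8, 202.5]
tcp_rot: [-0.245, -0.658, -0.247, 0.667]
wrist_force: [-1.6, -0.0, -0.7]
opening: 52.5
t 8.3 grasp [483.9 -73.4 210.6] xax [-0.009 -0.002 -1.   ] jaw -49.3 open 52.8 F [0.8 0.6 0.6] q7 -0.54
tool delta [106.5   3.4  -3.8]
turn about tool x -0.6
handle top px [[279.97292158 212.95466405]]
```

View pics/w4.png

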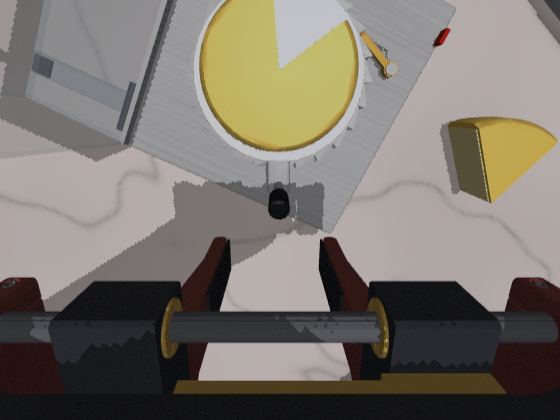

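The handle top is at about (279,208), against a predicted (280,213), which is within a few mm. I'll go down and grip it.

```bash
python3 -m handwheel '[0.6,20,3,-6,0, 0.6,25,0,0,0, 0.6,25,0,0,0, 0.6,20,0,0,0, 0.6,12,0,0,0, 0.6,4,0,0,0, 0.6,0,0,0,0, 0,0,0,0,0]' 25
python3 -m handwheel '[0,0,0,0,0,0,0,0,0,0,0,0,0,0,0,0,0,0,0,0,0,0,0,0,0,0,0,0,0,0,0,0,0,0,0,0,0,0,0,0]' 25
python3 - <<'E'
from h import *
from workcell import robot
s=robot.state();info(s,handle(0),-48.7)
E
```

```text
clock: 8.97
tcp_pos: [494.7, -71.7, 103.9]
tcp_rot: [0.247, 0.663, 0.246, -0.662]
wrist_force: [-0.3, 0.6, 0.0]
opening: 48.8
clock: 9.63
tcp_pos: [493.8, -71.2, 102.8]
tcp_rot: [0.246, 0.663, 0.247, -0.663]
wrist_force: [-3.1, 2.0, 5.3]
opening: 17.4
t 9.6333 grasp [493.8 -71.3 107.8] xax [-0.     0.001 -1.   ] jaw -49.2 open 17.4 F [-3.1  2.   5.3] q7 -0.36
tool delta [ 3.8 -1.9  6. ]
turn about tool x -0.5
```

Gripped, with the opening at 17.4 mm. The turn follows the circle at 4° per row: dy≈7.1, dz≈-0.25, turn -4.

```bash
python3 -m handwheel '[0,0,7.2,-0.2,-4, 0,0,7.2,-0.2,-4, 0,0,7.2,-0.2,-4, 0,0,7.2,-0.2,-4, 0,0,7.2,-0.2,-4, 0,0,7.2,-0.2,-4, 0,0,7.2,-0.2,-4, 0,0,0,0,0]' 25
cat >> h.py <<'E'
def ang(s):
    q=s['tcp_rot'];R=Ro.from_quat([q[1],q[2],q[3],q[0]]).as_matrix();g=s['tcp_pos']-5*R[:,0]
    d=g[:2]-O;th=np.degrees(np.arctan2(d[1],d[0]))%360;r=np.hypot(*d)
    F=np.array(s['wrist_force']);t=np.array([-d[1],d[0]])/r
    print('platter est',round(th-205-np.degrees(YAW),1),'r',round(r,1),'Ftan',round(F[:2]@t,1),'Frad',round(F[:2]@d/r,1),'z',round(g[2],1),'jaw',round(float(np.degrees(np.arctan2(R[1,1],R[0,1]))),1),'open',s['opening'])
E
python3 - <<'E'
from h import *
from workcell import robot
ang(robot.state())
E
```

```text
clock: 10.3
tcp_pos: [536.6, -98.8, 102.8]
tcp_rot: [0.401, 0.583, 0.401, -0.581]
wrist_force: [3.0, 7.0, 2.1]
opening: 17.9
platter est 30.0 r 101.6 Ftan 0.6 Frad -7.6 z 107.8 jaw -20.9 open 17.869251156728478
```

```bash
python3 -m handwheel '[0,0,7.2,-0.6,-4, 0,0,7.2,-0.6,-4, 0,0,7.2,-0.6,-4, 0,0,7.2,-0.6,-4, 0,0,7.2,-0.6,-4, 0,0,7.2,-0.4,-4, 0,0,0,0,0]' 25
python3 - <<'E'
from h import *
from workcell import robot
ang(robot.state())
E
```

```text
clock: 10.88
tcp_pos: [578.3, -103.5, 102.8]
tcp_rot: [0.513, 0.487, 0.514, -0.486]
wrist_force: [-1.6, 6.7, 6.0]
opening: 17.6
platter est 53.9 r 101.5 Ftan -1.0 Frad -6.8 z 107.8 jaw 3.1 open 17.606214325388557
```

```bash
python3 -m handwheel '[0,0,5.4,-0.5,-3, 0,0,5.4,-0.5,-3, 0,0,3.6,-0.3,-2, 0,0,0,0,0]' 25
python3 - <<'E'
from h import *
from workcell import robot
ang(robot.state())
E
python3 -m handwheel '[0,0,3.6,-0.3,-2, 0,0,0,0,0, 0,0,0,0,0]' 25
python3 - <<'E'
from h import *
from workcell import robot
ang(robot.state())
E
python3 -m handwheel '[0,0,2.7,-0.2,-1.5, 0,0,0,0,0, 0,0,0,0,0]' 25
python3 - <<'E'
from h import *
from workcell import robot
ang(robot.state())
c=robot.read_camera('top');pickle.dump(c,open('t5.pkl','wb'));cv2.imwrite('pics/t5.png',cv2.resize(c['frame'][130:260,200:360,::-1],None,fx=5,fy=4.5))
c=robot.read_camera('wrist');pickle.dump(c,open('w5.pkl','wb'));cv2.imwrite('pics/w5.png',c['frame'][:,:,::-1])
E
```

```text
clock: 11.22
tcp_pos: [592.3, -101.3, 102.8]
tcp_rot: [0.545, 0.45, 0.546, -0.449]
wrist_force: [-1.8, 5.0, 5.4]
opening: 17.6
platter est 61.8 r 101.5 Ftan -0.6 Frad -5.3 z 107.8 jaw 11.0 open 17.56585952328067
clock: 11.47
tcp_pos: [595.5, -100.5, 102.8]
tcp_rot: [0.553, 0.441, 0.553, -0.44]
wrist_force: [-1.7, 5.5, 4.1]
opening: 17.9
platter est 63.7 r 101.5 Ftan -0.2 Frad -5.7 z 107.8 jaw 12.9 open 17.8931849077558
clock: 11.72
tcp_pos: [597.9, -99.8, 102.8]
tcp_rot: [0.558, 0.434, 0.559, -0.433]
wrist_force: [-0.2, 4.6, 5.5]
opening: 17.4
platter est 65.1 r 101.5 Ftan 1.1 Frad -4.4 z 107.8 jaw 14.4 open 17.41861329524512
```

View pics/w5.png

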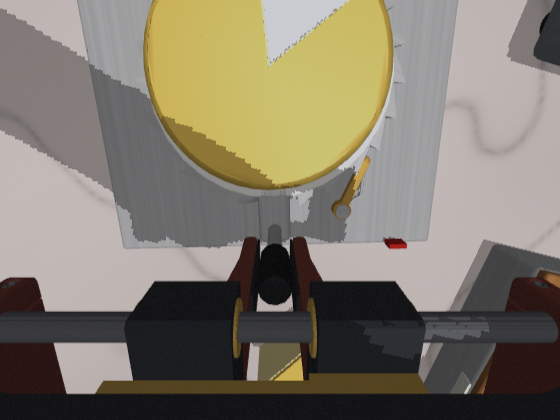

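The handle is between the fingers, and the estimate is about 63.5–64°, past the fourth click. Now I'll draw back until it seats.

```bash
cat > a.py <<'E'
from h import *
from workcell import robot
ang(robot.state())
E
for i in 1 2; do python3 -m handwheel '[0,0,-2.2,0,1.2, 0,0,0,0,0, 0,0,0,0,0]' 25 >/dev/null; python3 a.py; done
python3 -m handwheel '[0,0,-1.8,0,1, 0,0,0,0,0, 0,0,0,0,0]' 25 >/dev/null; python3 a.py
python3 -m handwheel '[0,0,-0.9,0,0.5, 0,0,0,0,0, 0,0,0,0,0]' 25 >/dev/null; python3 a.py
```

```text
platter est 63.3 r 101.5 Ftan -2.4 Frad -6.2 z 107.8 jaw 13.1 open 17.316910761285904
platter est 62.1 r 101.5 Ftan -1.5 Frad -5.7 z 107.8 jaw 11.9 open 17.81551509467334
platter est 61.2 r 101.5 Ftan -2.0 Frad -5.4 z 107.8 jaw 10.9 open 17.638553678906362
platter est 60.9 r 101.5 Ftan -1.3 Frad -6.7 z 107.8 jaw 10.4 open 17.917379741531036
```

```bash

for i in 1 2; do python3 -m handwheel '[0,0,-0.9,0,0, 0,0,0,0,0, 0,0,0,0,0]' 25 >/dev/null; python3 a.py; done
```

```text
platter est 60.6 r 101.4 Ftan 0.6 Frad -5.4 z 107.9 jaw 10.4 open 17.445488708871036
platter est 60.2 r 101.4 Ftan 1.3 Frad -5.4 z 107.8 jaw 10.4 open 17.60185662791988
```

```bash

python3 -m handwheel '[0,0,-0.9,0,0, 0,0,0,0,0, 0,0,0,0,0]' 25 >/dev/null; python3 a.py
python3 - <<'E'
from h import *
from workcell import robot
for n in('wrist','top','side'):
    c=robot.read_camera(n);pickle.dump(c,open(n+'6.pkl','wb'));cv2.imwrite(f'pics/{n}6.png',c['frame'][:,:,::-1])
import cv2
a=cv2.imread('pics/top6.png')[135:255,190:350];b=cv2.imread('pics/side6.png')[160:310,200:350]
a=cv2.resize(a,(533,400),interpolation=cv2.INTER_CUBIC)[:,:400];b=cv2.resize(b,(400,400),interpolation=cv2.INTER_CUBIC)
cv2.imwrite('pics/both6.png',np.hstack([a,b]))
# cheese notch angle from wrist view, t=4 (0 deg) vs now: white sector on plane z=82
E
```

```text
platter est 59.8 r 101.4 Ftan 2.6 Frad -5.1 z 107.8 jaw 10.4 open 17.35857453116747
```

View pics/both6.png

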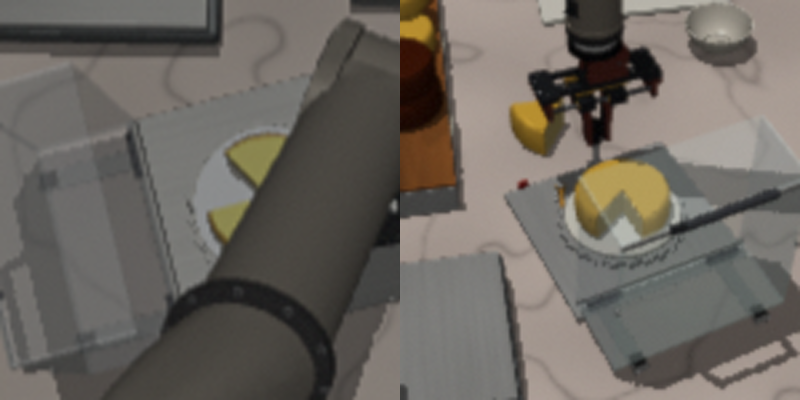

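View pics/wrist6.png

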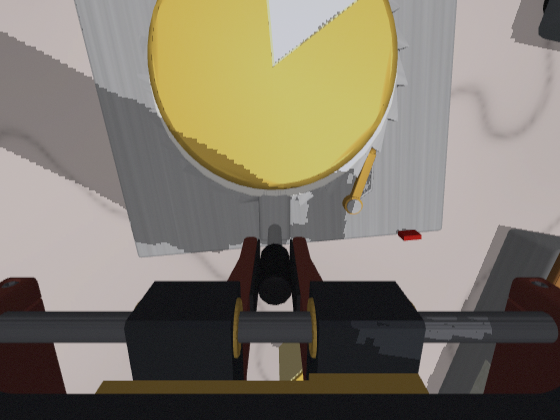

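The hood is open on its stop arms and the handle is still in the fingers. I'll cross-check the platter angle from the cheese notch: tip (281,68) before, (274,66) now.

```bash
python3 - <<'E'
from h import *
def notch(f):
    c=pickle.load(open(f,'rb'));im=c['frame'];hsv=cv2.cvtColor(im,cv2.COLOR_RGB2HSV)
    m=(hsv[...,1]>110)&(hsv[...,0]>15)&(hsv[...,0]<35)
    # notch samples: scan rows above tip for the white gap's edges, on the cheese top plane
    out=[]
    tip={'w4.pkl':(281,68),'wrist6.pkl':(274,66)}[f]
    L=[];Rr=[]
    for v in range(12,tip[1]-10,2):
        u=tip[0]+int((tip[1]-v)*.4)
        l=u
        while l>0 and not m[v,l]: l-=1
        r=u
        while r<559 and not m[v,r]: r+=1
        L.append(onz(c,(l,v),82)[:2]);Rr.append(onz(c,(r,v),82)[:2])
    for E in(L,Rr):
        E=np.array(E,np.float32);vx,vy,*_=cv2.fitLine(E,cv2.DIST_HUBER,0,.01,.01).ravel()
        a=np.degrees(np.arctan2(vy,vx));d=E[0]-E[-1]
        if vx*d[0]+vy*d[1]<0:a+=180
        out.append(a%360)
    return np.array(out)
a,b=notch('w4.pkl'),notch('wrist6.pkl');print(a,b,(b-a)%360)
E
python3 a.py
```

```text
[ 42.466236 316.1369  ] [106.23956  46.53771] [63.773327 90.40082 ]
platter est 59.8 r 101.4 Ftan 1.9 Frad -4.5 z 107.8 jaw 10.4 open 17.532692404013513
```

```bash
python3 - <<'E'
from h import *
def edges(f,tip,vmin):
    c=pickle.load(open(f,'rb'));hsv=cv2.cvtColor(c['frame'],cv2.COLOR_RGB2HSV)
    m=(hsv[...,1]>110)&(hsv[...,0]>15)&(hsv[...,0]<35);res=[]
    for s in(-1,1):
        E=[]
        for v in range(vmin,tip[1]-8,2):
            u=tip[0]+int((tip[1]-v)*.4)
            while 0<u<559 and not m[v,u]:u+=s
            E.append(onz(c,(u,v),82)[:2])
        E=np.array(E);d=np.polyfit(np.arange(len(E)),E,1)[0]*-1
        res.append(round(float(np.degrees(np.arctan2(d[1],d[0]))),1))
    t=onz(c,tip,82);print(f,res,'tip',t.round(1))
edges('w4.pkl',(281,68),30);edges('w4.pkl',(281,68),40);edges('w5.pkl',(269,64),25);edges('wrist6.pkl',(274,66),25)
c=pickle.load(open('w4.pkl','rb'))
for r in c['frame'][20:60:10,270:360:10]: print(r.tolist())
E
```

```text
w4.pkl [34.2, 5.6] tip [573.1  -1.4  82. ]
w4.pkl [27.6, 40.1] tip [573.1  -1.4  82. ]
w5.pkl [111.1, 51.9] tip [5.708e+02 5.000e-01 8.200e+01]
wrist6.pkl [105.7, 46.6] tip [ 5.714e+02 -5.000e-01  8.200e+01]
[[192, 184, 105], [192, 194, 200], [191, 193, 200], [191, 193, 200], [192, 194, 200], [192, 193, 200], [192, 193, 200], [192, 193, 200], [191, 193, 194]]
[[192, 184, 105], [192, 194, 200], [192, 193, 200], [192, 194, 200], [191, 193, 199], [192, 194, 200], [191, 192, 176], [193, 186, 110], [148, 123, 55]]
[[192, 186, 107], [192, 193, 200], [192, 193, 199], [191, 193, 200], [191, 193, 200], [191, 186, 109], [192, 186, 109], [192, 187, 108], [192, 186, 109]]
[[192, 185, 107], [192, 194, 200], [192, 194, 200], [192, 194, 199], [192, 187, 109], [192, 187, 109], [192, 187, 109], [192, 187, 110], [192, 186, 110]]
```

```bash
python3 - <<'E'
from h import *
def edges(f,tip,vmin):
    c=pickle.load(open(f,'rb'));hsv=cv2.cvtColor(c['frame'],cv2.COLOR_RGB2HSV)
    m=(hsv[...,1]>70)&(hsv[...,0]>15)&(hsv[...,0]<35);res=[]
    for s in(-1,1):
        E=[]
        for v in range(vmin,tip[1]-8,2):
            u=tip[0]+int((tip[1]-v)*.4)
            while 0<u<559 and not m[v,u]:u+=s
            E.append(onz(c,(u,v),82)[:2])
        E=np.array(E);d=np.polyfit(np.arange(len(E)),E,1)[0]*-1
        res.append(round(float(np.degrees(np.arctan2(d[1],d[0]))),1))
    print(f,res)
edges('w4.pkl',(281,68),30);edges('w5.pkl',(269,64),25);edges('wrist6.pkl',(274,66),25)
E
```

```text
w4.pkl [46.3, -14.2]
w5.pkl [110.8, 51.3]
wrist6.pkl [106.5, 47.2]
```

Independent readings put the platter at 60.2–61.4° from vision and about 59–60° from the tool. I'll draw back one more small step to confirm the resistance of the pawl.

```bash

python3 -m handwheel '[0,0,-0.9,0,0, 0,0,0,0,0, 0,0,0,0,0, 0,0,0,0,0]' 25 >/dev/null; python3 a.py
python3 -m handwheel '[0,0,-0.9,0,0, 0,0,0,0,0, 0,0,0,0,0, 0,0,0,0,0]' 25 >/dev/null; python3 a.py;python3 a.py
python3 - <<'E'
from h import *
from workcell import robot
c=robot.read_camera('wrist');pickle.dump(c,open('w7.pkl','wb'))
def edges(f,tip,vmin):
    c=pickle.load(open(f,'rb'));hsv=cv2.cvtColor(c['frame'],cv2.COLOR_RGB2HSV)
    m=(hsv[...,1]>70)&(hsv[...,0]>15)&(hsv[...,0]<35);res=[]
    for s in(-1,1):
        E=[]
        for v in range(vmin,tip[1]-8,2):
            u=tip[0]+int((tip[1]-v)*.4)
            while 0<u<559 and not m[v,u]:u+=s
            E.append(onz(c,(u,v),82)[:2])
        E=np.array(E);d=np.polyfit(np.arange(len(E)),E,1)[0]*-1
        res.append(round(float(np.degrees(np.arctan2(d[1],d[0]))),1))
    print(f,res)
edges('wrist6.pkl',(274,66),25);edges('w7.pkl',(274,66),25)
E
```

```text
platter est 59.5 r 101.5 Ftan 2.8 Frad -4.8 z 107.8 jaw 10.4 open 17.361781180762755
platter est 59.4 r 101.5 Ftan 5.6 Frad -3.5 z 107.8 jaw 10.4 open 17.450620238028023
platter est 59.4 r 101.5 Ftan 5.6 Frad -3.5 z 107.8 jaw 10.4 open 17.450620238028023
wrist6.pkl [106.5, 47.2]
w7.pkl [105.1, 46.5]
```

It has stalled: 1° commanded gave 0.4° of motion, and the force rose to 5.6 N. It's seated on the pawl, so I'll hand in.

```bash
python3 -m handwheel '[0,0,0,0,0,0,0,0,0,0,0,0,0,0,0,0,0,0,0,0]' 25; python3 a.py; python3 -c "
from workcell import robot
print(robot.close_job())"
```

```text
clock: 14.77
tcp_pos: [588.1, -102.3, 102.9]
tcp_rot: [0.544, 0.454, 0.543, -0.452]
wrist_force: [4.1, 5.1, 0.5]
opening: 17.0
platter est 59.4 r 101.6 Ftan 5.0 Frad -4.3 z 107.9 jaw 10.4 open 17.013604060660015
the job is handed in; nothing more can be done
None
```

I lifted the hood by its bar and left it open on its stop arms. I then turned the platter by its handle to about 64°, just past the fourth click, and drew it back against the pawl. The job was handed in at 14.8 s, with the gripper still on the handle at 25 N.

- **Hood:** the last side picture showed it resting open on its stop.
- **Seated on the pawl:** the last 1° I commanded backward moved the tool only about 0.4°, and the push back rose to about 5 N.
- **Platter angle:** the checks agree to about 2°, all inside the 57.9–63.6° window.
  - **Tool position:** 58.3°, after taking off the 1.1° offset seen at the start.
  - **Jaw turn:** 59.6°.
  - **Cheese notch:** 58.8–60.7° in the last wrist picture.
- **Disagreements:** my first two readings of the notch were wrong because of a bad colour threshold, and I corrected that. The force during turning was too noisy to show each click, so the click count rests on the angle.
- **Cheese and other items:** I never aimed at the cheese or the other things on the counter. I saw no sign of contact with them, but I did not measure it separately.

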